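# Ready the flour bin for filling

## Task

Get the white ingredient bin ready to be filled from the top: first, with the lid still down, push its open front door fully shut until the catch takes it, then raise the lid and hold it open at 50 degrees from closed (the lid falls shut if released). Finish still holding the lid there with the gripper fingers, and leave the bowl, pepper mill and shaker standing where they are.

Things in the scene. Friction and masses are not known exactly. Their poses are not given: they have to be found in the camera images.
- bin: Fixed white plastic ingredient bin, 200 (x) x 240 (y) x 150 mm high, open top covered by the grey lid. Origin: centre of its underside, on the table. Its x axis points from the front wall (x = -100 mm, facing the robot, with the door) to the rear wall (with the lid hinge); y to the left seen from the robot, z up.
- door (a joint): Dark grey plastic front door, 160 wide x 110 high x 12 mm thick, laid over the bin's front wall, from 20 to 130 mm above the table. Upright hinge at its left (+y of the bin) edge. Value: rad, 0 = shut flat on the wall, growing as the right edge swings out towards the robot; range 0 to 1.2. Starts 0.45 to 0.8 open. Light to swing until the catch (see door_edge).
- door_hinge (a point): Point on the door's upright hinge axis, 75 mm above the table, in the plane of the bin's front wall: bin frame (-100, 80, 75) mm. The door's inner face passes through this axis; its outer face is 12 mm off it. The shut door extends 160 mm from here along the bin's -y.
- door_edge (a point): On the outer face of the door at its free edge, 75 mm up, 160 mm from the hinge. A spring roller catch there needs a push of about 6 N at this edge (11 N at 90 mm from the hinge) from 0.12 rad on, then below 0.05 rad snaps the door to 0 (hard stop) and keeps it; else a weak spring lets it drift open. A pull tab stands 20 mm proud, 10 mm from the free edge, 30 to 80 mm above the table.
- lid (a joint): Dark grey plastic lid, 200 x 240 x 6 mm, about 0.45 kg, hinged along the bin's rear top rim. Value: opening angle in rad, 0 = closed and level, growing as the front edge rises and goes back; range 0 to 1.4. No stay: it falls shut from any angle when released. 50 degrees = 0.873 rad.
- lid_hinge (a point): Middle of the lid's hinge axis: bin frame (100, 0, 150) mm; the axis runs along the bin's y.
- lid_handle (a point): Middle of the lid's steel bar handle: a round bar 12 mm in diameter and 110 mm long, parallel to the bin's y, on two end posts. Lid closed: 145 mm in front of the hinge axis and 43 mm above it (37 mm above the lid's top face, 194 mm above the table). Moves with the lid; there is free space under the bar, and the round bar can turn between the finger pads.
- bowl: Loose dark bowl, 124 mm across, 65 mm high, left of the bin. Leave alone. Origin: centre of underside.
- mill: Loose dark wooden pepper mill, 58 mm across, 165 mm high, right of the bin. Leave alone. Origin: centre of underside.
- shaker: Loose aluminium shaker can, 60 mm across, 100 mm high, left of the bin towards the rear. Leave alone. Origin: centre of underside.

How it is judged (in metres and radians):
On the way:
1. The front door is seated on its catch while the lid is still down (value of joint door below 0.03 rad and value of joint lid below 0.15 rad), for 0.2 s.
At the end, for the whole second after the job is handed in: The lid stands still between 42 and 58 degrees open (0.733 to 1.013 rad, under 0.05 rad/s), carried by the gripper fingers (over 0.5 N) and propped on none of the loose things; the front door is still seated (under 0.03 rad) (value of joint lid between 0.733 and 1.013 rad and velocity of joint lid between -0.05 and 0.05 rad/s and value of joint door below 0.03 rad and contact force between the fingers and lid above 0.5 N and contact force between lid and bowl below 0.2 N and contact force between lid and mill below 0.2 N and contact force between lid and shaker below 0.2 N); the arm keeps its last pose, push and grip.
It fails at once if The bowl is moved more than 30 mm or tipped over (distance of bowl from where it was at the start of the episode above 0.03 m or angle between bowl's own z axis and vertical above 0.5 rad).
It fails at once if The mill is moved more than 30 mm or tipped over (distance of mill from where it was at the start of the episode above 0.03 m or angle between mill's own z axis and vertical above 0.5 rad).
It fails at once if The shaker is moved more than 30 mm or tipped over (distance of shaker from where it was at the start of the episode above 0.03 m or angle between shaker's own z axis and vertical above 0.5 rad).
It also fails if it takes over 46 s, if anything falls off the work surface, if the arm or the gripper's body presses on something with over 40 N, if the wrist force passes 120 N, or if a joint passes its speed limit or range.

## Robot

A 6-joint arm with a two-finger parallel gripper is mounted at the origin on the work surface. World frame = base frame: x ahead of the robot, y to its left, z up, the work surface at z = 0. Lengths are in m, angles in degrees, forces in N, time in s.
With the tool pointing down it reaches from about 0.4 to 0.825 m from the base axis. Payload 7 kg.
Tool frame: the origin (TCP) lies at the very end of the fingers, on their centre line; the grasp point (between the pads) lies 19 mm behind it (r.hold_point_z is the distance from the TCP to the grasp point, in m); z points along the fingers, y is the direction in which the jaws open and shut (so a half turn about z gives the same grasp; the last joint's range is limited). The gripper opens to 88 mm and grips with 3 to 60 N. Pads are 19 mm wide; open, the fingers measure 130 mm over their backs; the gripper's body (78 mm by 193 mm) begins 47 mm behind the grasp point.
Start: joints at [-56.545, 20.546, 0.682, 0, -70.136, -16.507], TCP at [0.197, -0.646, 0.19] pointing down, gripper open.
Joint ranges: [-176.03, 176.03], [-82.01, 121.73], [-58.28, 71.71], [-173.87, 95.51], [-174.79, -0.11], [-173.66, 173.66]. Speed limits (degrees/s): [136.94, 136.94, 172.46, 180, 180, 180].

## Interface

Orientations are given as [roll, pitch, yaw] about the fixed x, y, z axes, in that order (R = Rz(yaw) Ry(pitch) Rx(roll)).
In Python, from plant import r gives the robot as it stands. The module is installed in compiled form; this text tells all that it offers.
- The arm moves only by the shell command python3 -m inch 'ROWS' [FORCE]. ROWS is text: rows parted by semicolons, each of 7 numbers parted by spaces: the shift along the tool's x, y, z in m, then the turn, a rotation vector about the tool's x, y, z in rad, then the opening, from 0 (shut) to 1 (fully open). In form: tx ty tz ax ay az jaw; .... A call has 1 to 20 rows; each row shifts and turns the commanded pose from where the row before left it, along the tool's axes as they then stand; what a row does not reach is not made up. A row lasts 1/12 s, in which the tool goes at most 41.7 mm and 7.16 degrees, less where a joint would pass 70% of its speed; a pose out of reach is approached as far as the arm can. A call with a gripper value outside its range is refused whole. The fingers move at their own pace and stop on an object; FORCE is the grip in N (left out, the last holds). Time passes only in rows, so rows that do not move let the fingers close. It gives the time, the measured TCP pose, the force and the opening at its end, in the units of the state.
- r.get_state(): the state, without advancing time (a new reading comes with each control period).
- r.capture(name): name is "scene" or "side" or "wrist"; returns the picture (384x512x3 uint8, red, green, blue); there is no depth.
- r.camera_params(name): a dict with "vfov" (degrees; the focal length in pixels is half the picture's height over the tangent of half this angle, whatever the lens; pixels are square), "cx", "cy" (the principal point, pixels), "R" (3x3) and "t" (3): a world point X has camera coordinates R X + t. Camera axes: x right, y down, z forward; pixel columns grow to the right and rows downward; lengths in m; the calibration is good to about 2 mm. A picture is of the moment at which its call begins: read the wrist's pose just before it. camera_params takes no time and is no camera call; for the wrist camera it gives the pose at the moment of the call.
- r.close_job(): hands the job in, once; it reports no verdict.
Trained networks look in the newest picture that a camera, given by its name, has taken for a name from the list of things; names that differ only in an ending like _2 or _b are one class to them, and where a whole thing is asked for, a point or a joint stands for the part that bears it (a point fixed in the world has none). Each returns a list of dicts, best first, with "p" (0 to 1); they miss things now and then, are a little off and sometimes report something else, mostly with a low value. They report only what shows in the picture. A call takes as long as a camera call.
- r.recognise(target, camera): "xy" ([column, row] in pixels, amid what is visible of it).
The state is a dict: "time_s": time; "joints": joint angles; "qd": joint speeds; "joint_torque": joint torques, N m; "tcp_pos": TCP position; "eef_rot": TCP orientation; "contact_force": force on the tool from outside, world axes, zero at the start; "moment": the same for the moment, N m; "gripper_width": finger opening in m.
Only numpy, scipy, OpenCV 4.12 (cv2) and the standard library are available. Lean on these libraries where they do the work, as an engineer would, in place of code of your own. Each camera call takes 0.05 s, during which the arm holds its last target.

## Working session

There is one attempt and no reset: what is moved stays moved. The work goes in short steps, Python scripts to look and compute and a shell command to move; the robot and the scene stay as the last step left them, time stands still between calls to the robot, and variables do not carry over. Pictures are saved under pics/ and viewed, and the job is handed in when it is done.

```bash
mkdir -p pics; python3 - <<'E'
from plant import r
import cv2
print(r.get_state())
for n in ("scene","side"):
    im=r.capture(n); cv2.imwrite(f"pics/{n}0.png",im[:,:,::-1])
    print(n,r.camera_params(n))
    for t in ("bin","door","door_hinge","door_edge","lid","lid_hinge","lid_handle","bowl","mill","shaker"):
        pass
E
```

```text
{'time_s': 0.0, 'joints': array([-5.65450215e+01,  2.05916007e+01,  6.33430507e-01, -2.08806235e-02,
       -7.01345949e+01, -1.65065190e+01]), 'qd': array([-0.09027518, -0.01910773, -0.02066991,  0.00944353,  0.13344093,
       -0.05508499]), 'joint_torque': array([ 5.71624514e-04, -5.82714808e+01,  2.93048948e+01,  6.99693918e+00,
        6.80900455e-03, -1.78523433e-04]), 'tcp_pos': array([ 0.19658085, -0.64516763,  0.18891586]), 'eef_rot': array([ 1.79905480e+02, -7.53945712e-03, -1.63058646e+02]), 'contact_force': array([ 0.18204585,  0.02774627, -0.27709425]), 'moment': array([ 0.06666413, -0.00338284, -0.03022992]), 'gripper_width': 0.08767802461130154}
scene {'vfov': 54.93160857916354, 'cx': 254.6403710626801, 'cy': 192.39767051789033, 'R': array([[-0.5519886 ,  0.8338446 , -0.00343026],
       [ 0.55273396,  0.36281262, -0.75023475],
       [-0.62433465, -0.41601705, -0.66116266]]), 't': array([ 0.29197431, -0.25485096,  1.27401038])}
side {'vfov': 52.82943537523095, 'cx': 262.5546284240498, 'cy': 196.2984572483373, 'R': array([[-0.99677753, -0.07815376, -0.01807038],
       [-0.03153752,  0.5889505 , -0.80755353],
       [ 0.0737559 , -0.80438132, -0.5895174 ]]), 't': array([0.60334478, 0.10037326, 1.01688734])}
```

View pics/scene0.png

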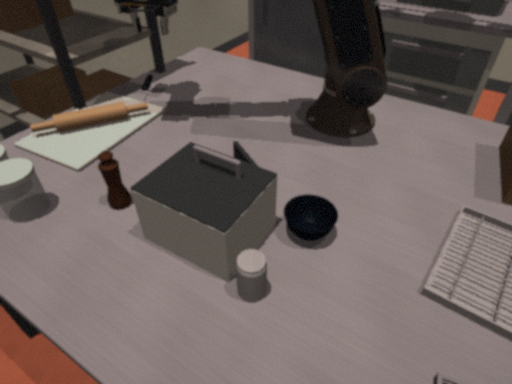

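View pics/side0.png

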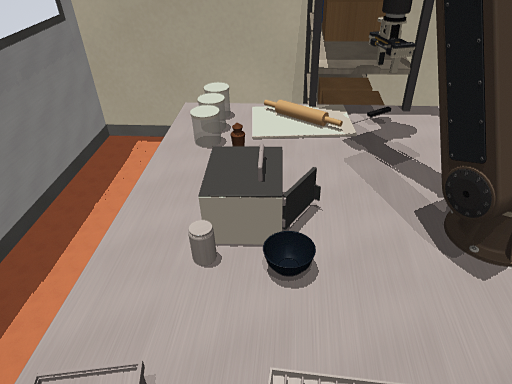

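```bash
python3 - <<'E'
from plant import r
for n in ("scene","side"):
    for t in ("door_edge","lid_hinge","lid_handle","bowl","mill","shaker"):
        print(n,t,[(d['xy'],d['p']) for d in r.recognise(t,n)[:2]])
E
```

```text
scene door_edge [([241.4, 156.5], 0.52), ([117.6, 181.8], 0.3)]
scene lid_hinge [([205.1, 186.5], 0.56)]
scene lid_handle [([205.5, 182.8], 0.66)]
scene bowl [([307.8, 216.5], 0.65), ([204.4, 181.3], 0.45)]
scene mill [([250.0, 274.5], 0.7), ([117.5, 182.0], 0.65)]
scene shaker [([250.8, 273.7], 0.68)]
side door_edge [([303.3, 191.9], 0.87)]
side lid_hinge [([243.8, 170.6], 0.97)]
side lid_handle [([246.0, 171.5], 0.92)]
side bowl [([290.1, 253.5], 0.74)]
side mill [([235.7, 135.3], 0.65)]
side shaker [([201.1, 243.5], 0.6)]
```

The scene view shows the bin around (205,200), with its door ajar behind it at (243,155). The mill is at (116,182), the bowl at (310,217) and the shaker at (251,273). I'll zoom in for the corner pixels.

```bash
python3 - <<'E'
import cv2,numpy as np
a=cv2.imread('pics/scene0.png')[130:310,90:350]; b=cv2.imread('pics/side0.png')[110:290,180:340]
cv2.imwrite('pics/z1.png',cv2.resize(a,None,fx=3,fy=3,interpolation=cv2.INTER_CUBIC))
cv2.imwrite('pics/z2.png',cv2.resize(b,None,fx=3.3,fy=3.3,interpolation=cv2.INTER_CUBIC))
E
```

```text
(no output)
```

View pics/z1.png

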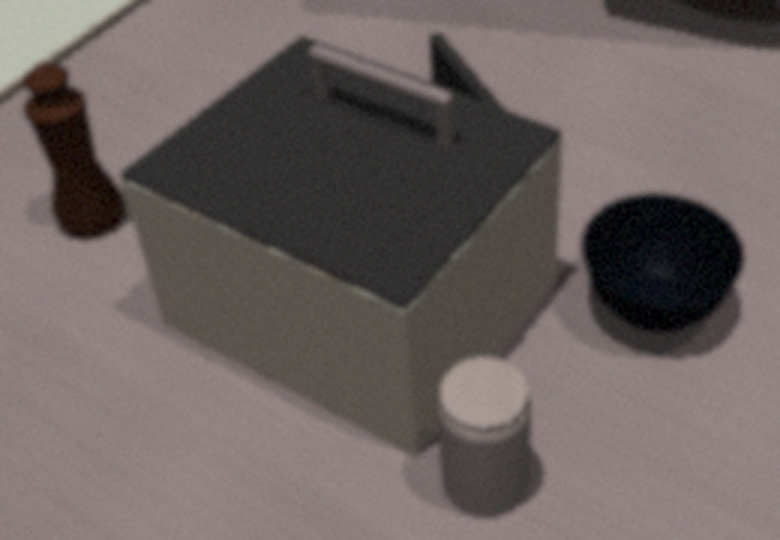

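View pics/z2.png

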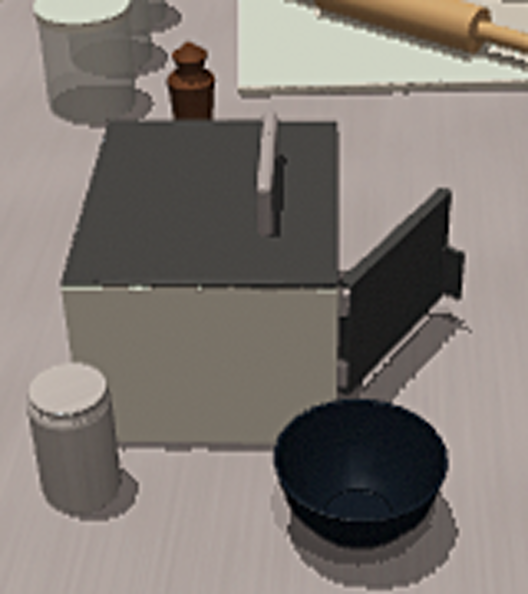

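```bash
cat > h.py <<'E'
from plant import r
import numpy as np
from scipy.optimize import least_squares
C={}
def cam(n):
    if n not in C: C[n]=r.camera_params(n)
    return C[n]
def proj(n,X,k=0):
    c=cam(n); f=192/np.tan(np.radians(c['vfov']/2)); X=np.atleast_2d(X)
    q=X@c['R'].T+c['t']; u=q[:,:2]/q[:,2:]; r2=(u**2).sum(1,keepdims=True)
    return f*u*(1+k*r2)+[c['cx'],c['cy']]
def rz(a): return np.array([[np.cos(a),-np.sin(a),0],[np.sin(a),np.cos(a),0],[0,0,1]])
def ray(n,uv,z):
    c=cam(n); f=192/np.tan(np.radians(c['vfov']/2))
    d=c['R'].T@np.array([(uv[0]-c['cx'])/f,(uv[1]-c['cy'])/f,1]); o=-c['R'].T@c['t']
    return o+d*(z-o[2])/d[2]
E
python3 - <<'E'
from h import *
obs=[("scene",(-100,-120,156),303,38),("scene",(-100,120,156),560,132),("scene",(100,120,156),405,305),("scene",(100,-120,156),123,180),("scene",(100,120,0),418,455),("scene",(100,-120,0),165,325),
("side",(100,120,156),63,287),("side",(-100,120,156),342,287),("side",(-100,-120,156),338,121),("side",(100,-120,156),107,121),("side",(-100,120,0),335,445)]
hs=[("scene",(-45,55,194),447,97),("scene",(-45,-55,194),315,52)]
def px(n,u,v): return np.array((90+u/3,130+v/3) if n=="scene" else (180+u/3.3,110+v/3.3))
def res(p,O=obs):
    out=[]
    for n,P,u,v in O:
        X=rz(p[2])@(np.array(P)/1000)+[p[0],p[1],0]
        out.append(proj(n,X,p[3] if n=="scene" else p[4])[0]-px(n,u,v))
    return np.ravel(out)
for fix in (0,1):
    f=(lambda q:res(np.r_[q,0,0])) if not fix else res
    s=least_squares(f,[.6,0,0]+[0,0]*fix,loss='soft_l1'); print(s.x,np.degrees(s.x[2])); print(np.round(f(s.x).reshape(-1,2),1).tolist())
p=np.r_[s.x[:5]]
print(res(p,hs))
# door angle
for th in np.arange(.4,.85,.05):
  o=[]
  for z in (.13,.02):
    P=np.array([-.1-.16*np.sin(th),.08-.16*np.cos(th),z]); X=rz(p[2])@P+[p[0],p[1],0]
    o+=list(((proj("side",X,p[4])[0]-[180,110])*3.3).round())+list(((proj("scene",X,p[3])[0]-[90,130])*3).round())
  print(round(th,2),o)
E
```

```text
[ 0.65348391 -0.04139453  0.04279753] 2.452117785798349
[[-0.6, -1.3], [1.4, -1.0], [0.6, 0.3], [-1.4, -2.2], [0.4, 1.0], [-0.3, -0.1], [-0.8, -0.9], [-0.6, -0.3], [0.0, 0.1], [0.1, 0.1], [0.7, 0.6]]
[ 0.65473625 -0.0420906   0.04624024 -0.13650368 -0.26088793] 2.6493707327087708
[[-1.0, -0.8], [0.8, -0.9], [0.3, 0.4], [-0.1, -1.8], [0.3, 0.4], [0.7, -0.4], [-0.6, -1.0], [-0.9, -0.6], [-0.7, 0.2], [0.0, 0.4], [0.3, 0.0]]
[-1.25453509  0.61008856  0.6031448   0.37444478]
0.4 [np.float64(410.0), np.float64(179.0), np.float64(399.0), np.float64(43.0), np.float64(405.0), np.float64(285.0), np.float64(406.0), np.float64(145.0)]
0.45 [np.float64(419.0), np.float64(181.0), np.float64(407.0), np.float64(40.0), np.float64(413.0), np.float64(287.0), np.float64(414.0), np.float64(142.0)]
0.5 [np.float64(428.0), np.float64(184.0), np.float64(416.0), np.float64(37.0), np.float64(421.0), np.float64(289.0), np.float64(422.0), np.float64(139.0)]
0.55 [np.float64(436.0), np.float64(186.0), np.float64(424.0), np.float64(35.0), np.float64(429.0), np.float64(292.0), np.float64(429.0), np.float64(136.0)]
0.6 [np.float64(444.0), np.float64(189.0), np.float64(433.0), np.float64(32.0), np.float64(437.0), np.float64(295.0), np.float64(437.0), np.float64(134.0)]
0.65 [np.float64(453.0), np.float64(192.0), np.float64(441.0), np.float64(30.0), np.float64(445.0), np.float64(298.0), np.float64(446.0), np.float64(131.0)]
0.7 [np.float64(461.0), np.float64(195.0), np.float64(450.0), np.float64(29.0), np.float64(452.0), np.float64(301.0), np.float64(454.0), np.float64(129.0)]
0.75 [np.float64(468.0), np.float64(199.0), np.float64(459.0), np.float64(27.0), np.float64(460.0), np.float64(305.0), np.float64(462.0), np.float64(128.0)]
0.8 [np.float64(476.0), np.float64(202.0), np.float64(468.0), np.float64(26.0), np.float64(467.0), np.float64(309.0), np.float64(471.0), np.float64(126.0)]
```

```bash
python3 - <<'E'
from h import *
for nm,n,u,v,z in (("mill","scene",90,217,0.0),("milltop","scene",48,75,.16),("bowltop","scene",662,250,.065),("bowltop","side",360,455,.065),("shk top","scene",485,393,.1),("shk top","side",68,390,.1),("milltop","side",190,52,.16)):
    p=(90+u/3,130+v/3) if n=="scene" else (180+u/3.3,110+v/3.3)
    print(nm,n,ray(n,p,z).round(3))
p=(.6541,-.0418); a=.0445
def w(x,y,z=0): return (rz(a)@[x,y,z]+[p[0],p[1],0]).round(4)
for t in (.6,0):
  for L in (.13,):
    i=np.array([-.1-L*np.sin(t)-.012*np.cos(t),.08-L*np.cos(t)+.012*np.sin(t)]); print("door outer",t,L,w(*i))
print("handle",w(-.045,0),"handle50",w(.04,0),"hinge",w(.1,0))
print(r.get_state()['time_s'])
E
```

```text
mill scene [ 0.706 -0.302  0.   ]
milltop scene [ 0.711 -0.285  0.16 ]
bowltop scene [0.533 0.155 0.065]
bowltop side [0.531 0.15  0.065]
shk top scene [0.741 0.134 0.1  ]
shk top side [0.739 0.133 0.1  ]
milltop side [ 0.703 -0.287  0.16 ]
door outer 0.6 0.13 [ 0.4719 -0.0705  0.    ]
door outer 0 0.13 [ 0.5444 -0.0967  0.    ]
handle [ 0.6091 -0.0438  0.    ] handle50 [ 0.6941 -0.04    0.    ] hinge [ 0.754  -0.0374  0.    ]
0.7
```

```bash
python3 -m inch '0 0 0 0 0 0.12 0;0 0 0 0 0 0.12 0;-0.017 0.0355 0 0 0 0.0115 0;-0.017 0.0355 0 0 0 0 0;-0.017 0.0355 0 0 0 0 0;-0.017 0.0355 0 0 0 0 0;-0.017 0.0355 0 0 0 0 0;-0.017 0.0355 0 0 0 0 0;-0.017 0.0355 0 0 0 0 0;-0.017 0.0355 0 0 0 0 0;-0.017 0.0355 0 0 0 0 0;-0.017 0.0355 0 0 0 0 0;-0.017 0.0355 0 0 0 0 0;-0.017 0.0355 0 0 0 0 0;-0.017 0.0355 0 0 0 0 0;-0.017 0.0355 0 0 0 0 0;-0.017 0.0355 0 0 0 0 0;0 0 0 0 0 0 0;0 0 0 0 0 0 0' 40
```

```text
time_s: 2.28
tcp_pos: [0.4282, -0.1003, 0.1901]
eef_rot: [180.0, 0.0, -177.2]
contact_force: [-0.2, 0.4, 0.5]
gripper_width: 0.0004
```

```bash
python3 -m inch '0 0.005 0.028 0 0 0 0;0 0.005 0.028 0 0 0 0;0 0.005 0.026 0 0 0 0;0 0 0 0 0 0 0;-0.012 0 0 0 0 0 0;-0.012 0 0 0 0 0 0;-0.012 0 0 0 0 0 0;-0.012 0 0 0 0 0 0;-0.012 0 0 0 0 0 0;-0.012 0 0 0 0 0 0;0 0 0 0 0 0 0' 40
python3 - <<'E'
from plant import r
import cv2
im=r.capture("side")[110:290,180:380];cv2.imwrite('pics/s1.png',cv2.resize(im[:,:,::-1],None,fx=3,fy=3))
E
```

```text
time_s: 3.2
tcp_pos: [0.5016, -0.084, 0.1079]
eef_rot: [-180.0, 0.0, -177.5]
contact_force: [0.1, -0.8, 1.2]
gripper_width: 0.0002
```

View pics/s1.png

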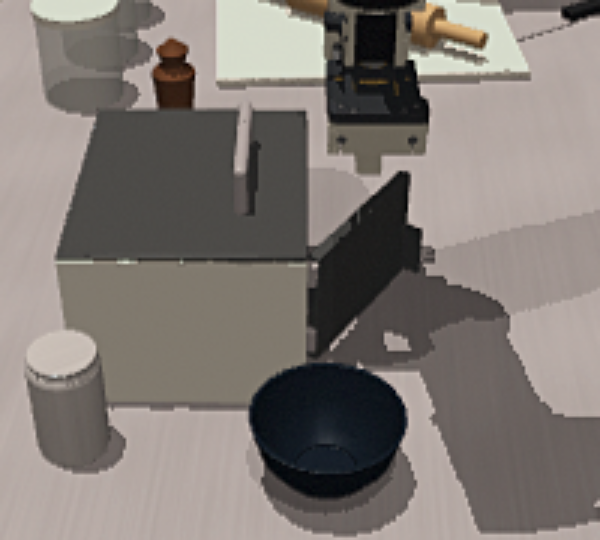

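```bash
python3 - <<'E'
from h import *
import cv2
z=lambda X:((proj("side",X)[0]-[180,110])*3).round()
for y in (-.105,-.084,-.063):
  for zz in (.108,.16,.174): print(y,zz,z([.5016,y,zz]))
p=(.6541,-.0418); a=.0445
for th in (.5,.6,.7,.8):
    for zz in (.13,.02):
      for o in (0,.012):
        print(th,zz,o,z(rz(a)@[-.1-.16*np.sin(th)-o*np.cos(th),.08-.16*np.cos(th)+o*np.sin(th),zz]+[p[0],p[1],0]))
r.capture("scene")
im=r.capture("scene")[100:230,150:330];cv2.imwrite('pics/sc1.png',cv2.resize(im[:,:,::-1],None,fx=4,fy=4))
w=r.capture("wrist");cv2.imwrite('pics/w1.png',w[:,:,::-1])
E
```

```text
-0.105 0.108 [366. 189.]
-0.105 0.16 [368. 141.]
-0.105 0.174 [369. 127.]
-0.084 0.108 [366. 202.]
-0.084 0.16 [369. 153.]
-0.084 0.174 [369. 139.]
-0.063 0.108 [366. 215.]
-0.063 0.16 [369. 165.]
-0.063 0.174 [369. 151.]
0.5 0.13 0 [390. 167.]
0.5 0.13 0.012 [402. 170.]
0.5 0.02 0 [384. 263.]
0.5 0.02 0.012 [395. 267.]
0.6 0.13 0 [406. 172.]
0.6 0.13 0.012 [417. 176.]
0.6 0.02 0 [399. 268.]
0.6 0.02 0.012 [410. 273.]
0.7 0.13 0 [421. 177.]
0.7 0.13 0.012 [432. 182.]
0.7 0.02 0 [413. 275.]
0.7 0.02 0.012 [423. 280.]
0.8 0.13 0 [435. 184.]
0.8 0.13 0.012 [445. 189.]
0.8 0.02 0 [426. 282.]
0.8 0.02 0.012 [436. 287.]
```

View pics/sc1.png

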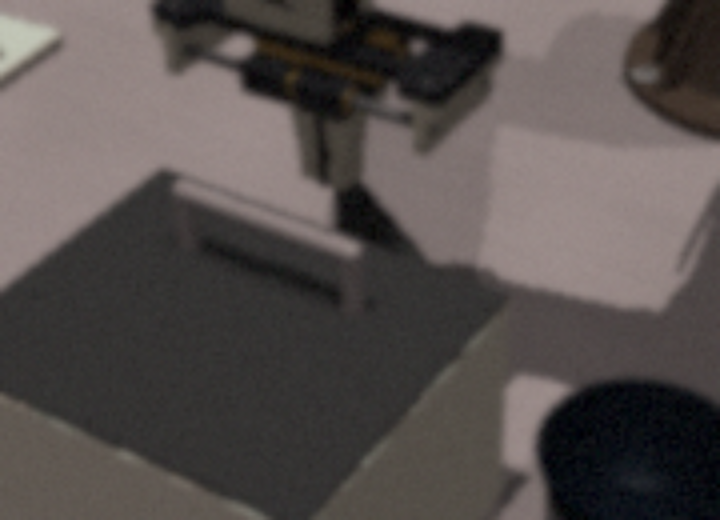

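View pics/w1.png

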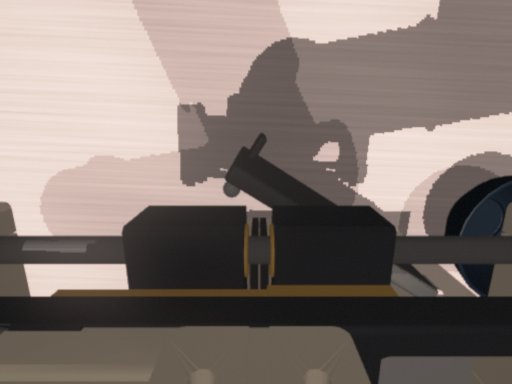

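```bash
python3 - <<'E'
from h import *
import cv2
s=r.get_state();print(s['tcp_pos'],s['eef_rot'],s['contact_force'])
w=cv2.imread('pics/w1.png')
c=cam("wrist");print(c, -np.array(c['R']).T@c['t'])
def dot(X,col):
    u=proj("wrist",X)[0]; cv2.circle(w,tuple(int(v) for v in u),3,col,-1); return u.round()
print('tcp',dot([.5016,-.084,.108],(0,0,255)))
for y in (-.105,-.063): print(dot([.5016,y,.108],(0,128,255)))
p=(.6541,-.0418); a=.0445
for th,col in ((.5,(0,255,0)),(.6,(255,0,0)),(.7,(255,255,0))):
  for L in (0,.16):
    for o in (0,.012):
        print(th,L,o,dot(rz(a)@[-.1-L*np.sin(th)-o*np.cos(th),.08-L*np.cos(th)+o*np.sin(th),.13]+[p[0],p[1],0],col))
cv2.imwrite('pics/w1b.png',w)
E
```

```text
[ 0.49826096 -0.08409633  0.10765775] [ 1.79997781e+02 -4.38475035e-02 -1.77470765e+02] [0.53689622 0.82249111 0.13884054]
{'vfov': 66.01928706059617, 'cx': 258.7800171424335, 'cy': 189.87643190997105, 'R': array([[-4.43078521e-02,  9.99017914e-01,  1.48303025e-04],
       [ 9.68816003e-01,  4.29321284e-02,  2.44033571e-01],
       [ 2.43787542e-01,  1.09562817e-02, -9.69766773e-01]]), 't': array([ 0.10779138, -0.48994909,  0.18789635])} [ 0.43363973 -0.0887096   0.30176368]
tcp [261. 217.]
[231. 216.]
[291. 218.]
0.5 0 0 [435. 305.]
0.5 0 0.012 [446. 291.]
0.5 0.16 0 [220. 194.]
0.5 0.16 0.012 [229. 177.]
0.6 0 0 [435. 305.]
0.6 0 0.012 [447. 292.]
0.6 0.16 0 [233. 171.]
0.6 0.16 0.012 [245. 155.]
0.7 0 0 [435. 305.]
0.7 0 0.012 [449. 293.]
0.7 0.16 0 [250. 150.]
0.7 0.16 0.012 [263. 134.]
```

View pics/w1b.png

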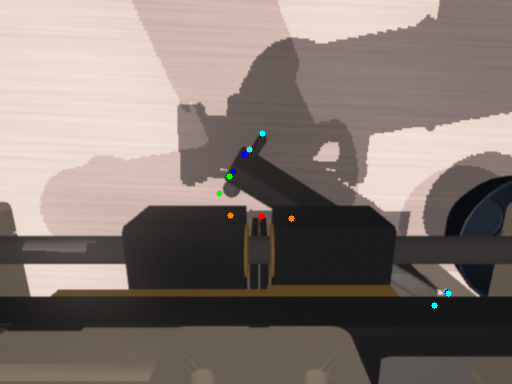

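```bash
python3 -m inch '0 0 -0.03 0 0 0 0;0 0 -0.03 0 0 0 0;0 0 0 0 0 0 0' 40
python3 - <<'E'
from plant import r
import cv2,numpy as np
a=r.capture("side")[110:290,180:380];w=r.capture("wrist")
cv2.imwrite('pics/s2.png',np.hstack([cv2.resize(a[:,:,::-1],(400,360)),cv2.resize(w[:,:,::-1],(400,300)) if 0 else cv2.copyMakeBorder(cv2.resize(w[:,:,::-1],(400,300)),0,60,0,0,cv2.BORDER_CONSTANT)]))
E
```

```text
time_s: 3.65
tcp_pos: [0.5016, -0.0842, 0.1735]
eef_rot: [-180.0, 0.5, -177.4]
contact_force: [1.6, 0.5, 0.1]
gripper_width: 0.0005
```

View pics/s2.png

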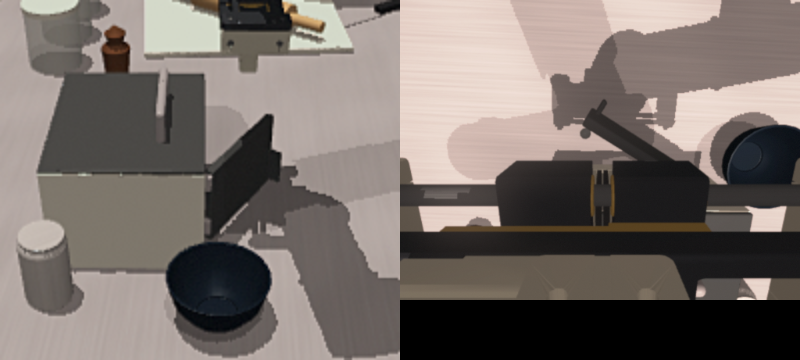

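```bash
python3 - <<'E'
from h import *
import cv2
a=r.capture("scene");b=r.capture("side")
T=r.get_state()['tcp_pos'];print(T)
out=[]
for n,im in (("scene",a),("side",b)):
    im=im[:,:,::-1].copy()
    for k,z in enumerate((0,.02,.04,.066)):
        u=proj(n,T+[0,0,z])[0];print(n,z,u)
    u=proj(n,T)[0].astype(int); x0,y0=u[0]-50,max(u[1]-50,0)
    c=cv2.resize(im[y0:y0+75,x0:x0+95],None,fx=4.2,fy=4.2,interpolation=cv2.INTER_CUBIC)
    for z in (0,.02,.04,.066):
        q=((proj(n,T+[0,0,z])[0]+.5-[x0,y0])*4.2).astype(int); cv2.circle(c,tuple(map(int,q)),2,(0,0,255),-1)
    out.append(c)
cv2.imwrite('pics/t.png',np.hstack(out))
E
```

```text
[ 0.49792201 -0.08397918  0.16741686]
scene 0 [232.38281276 135.91248897]
scene 0.02 [232.01714024 128.71801462]
scene 0.04 [231.64023493 121.30253937]
scene 0.066 [231.13259654 111.31493791]
side 0 [304.35255523 158.4993042 ]
side 0.02 [304.70194099 151.88139565]
side 0.04 [305.05957468 145.10725841]
side 0.066 [305.53731693 136.05807872]
```

View pics/t.png

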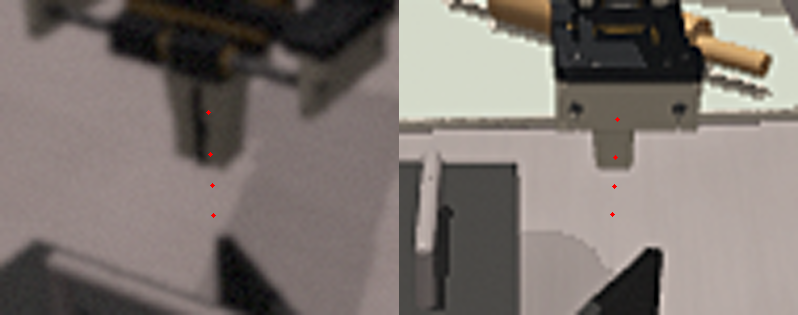

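```bash
python3 - <<'E'
from h import *
import cv2
T=np.array([0.19658085, -0.64516763,  0.18891586])
out=[]
for n in("scene","side"):
    im=cv2.imread(f'pics/{n}0.png')
    u=proj(n,T)[0].astype(int);x0,y0=u[0]-47,max(u[1]-60,0)
    c=cv2.resize(im[y0:y0+80,x0:x0+95],None,fx=4.2,fy=4.2,interpolation=cv2.INTER_CUBIC)
    for d in (-.054,-.044,0,.044,.054):
      for z in (0,.035,.066):
        q=((proj(n,T+[-.29*d,.957*d,z])[0]+.5-[x0,y0])*4.2).astype(int); cv2.circle(c,tuple(map(int,q)),2,(0,0,255),-1)
    out.append(c)
cv2.imwrite('pics/t0.png',np.hstack(out))
for X in ([.532,.152,.065],[.532-.062,.152,.065],[.532,.152-.062,.065]): 
    C['wrist']={'vfov':66.01928706059617,'cx':258.7800171424335,'cy':189.87643190997105,'R':np.array([[-4.43078521e-02,9.99017914e-01,1.48303025e-04],[9.68816003e-01,4.29321284e-02,2.44033571e-01],[2.43787542e-01,1.09562817e-02,-9.69766773e-01]]),'t':np.array([.10779138,-.48994909,.18789635])}
    print(proj('wrist',X))
E
```

```text
[[531.09205613 245.06886881]]
[[551.53044053 174.90016485]]
[[460.18086822 242.13711402]]
```

View pics/t0.png

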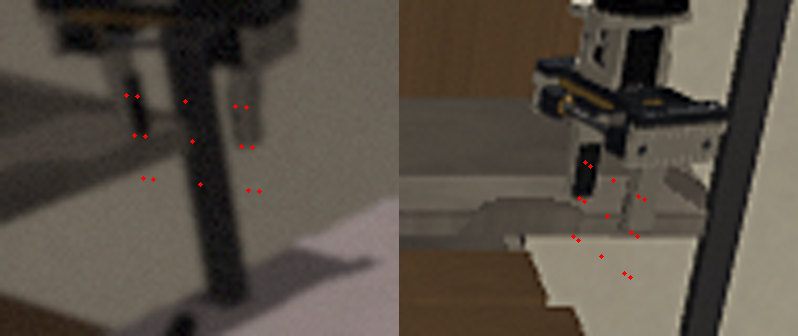

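The visible fingertips sit about 34 mm above the reported TCP in both cameras. That explains why the fingers passed over the door without touching it. I'll back off and go lower by that amount.

```bash
python3 -m inch '0.026 0 0 0 0 0 0;0.026 0 0 0 0 0 0;0.024 0 0 0 0 0 0;0 0 0.035 0 0 0 0;0 0 0.035 0 0 0 0;0 0 0.031 0 0 0 0;0 0 0 0 0 0 0;-0.012 0 0 0 0 0 0;-0.012 0 0 0 0 0 0;-0.012 0 0 0 0 0 0;-0.012 0 0 0 0 0 0;0 0 0 0 0 0 0' 40
python3 - <<'E'
from plant import r
import cv2
im=r.capture("side")[110:290,180:380];cv2.imwrite('pics/s3.png',cv2.resize(im[:,:,::-1],None,fx=3,fy=3))
E
```

```text
time_s: 4.85
tcp_pos: [0.4747, -0.085, 0.0679]
eef_rot: [-180.0, 0.2, -177.4]
contact_force: [1.2, -0.4, 0.4]
gripper_width: 0.0005
```

View pics/s3.png

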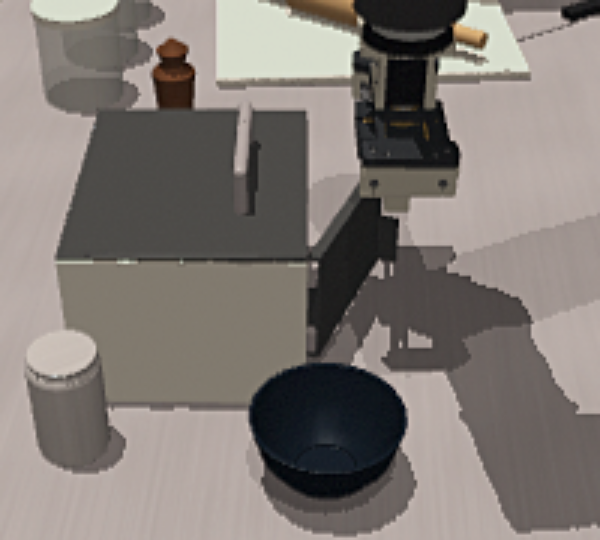

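```bash
python3 -m inch '-0.01 0 0 0 0 0 0;-0.01 0 0 0 0 0 0;-0.01 0 0 0 0 0 0;-0.01 0 0 0 0 0 0;-0.01 0 0 0 0 0 0;-0.006 0 0 0 0 0 0;0 0 0 0 0 0 0' 40; python3 -m inch '-0.004 0 0 0 0 0 0;0 0 0 0 0 0 0'
```

```text
time_s: 5.48
tcp_pos: [0.5276, -0.0831, 0.0665]
eef_rot: [-180.0, -0.1, -177.5]
contact_force: [0.4, 0.2, 0.1]
gripper_width: 0.0009
time_s: 5.65
tcp_pos: [0.532, -0.0825, 0.0669]
eef_rot: [180.0, 0.1, -177.4]
contact_force: [-0.2, 0.3, -0.1]
gripper_width: 0.0003
```

```bash
python3 -m inch '-0.004 0 0 0 0 0 0;0 0 0 0 0 0 0'; python3 -m inch '-0.004 0 0 0 0 0 0;0 0 0 0 0 0 0'
python3 - <<'E'
from plant import r
import cv2
im=r.capture("side")[110:290,180:380];cv2.imwrite('pics/s4.png',cv2.resize(im[:,:,::-1],None,fx=3,fy=3))
E
```

```text
time_s: 5.82
tcp_pos: [0.5322, -0.0826, 0.0664]
eef_rot: [-180.0, -0.3, -177.5]
contact_force: [-8.9, -0.6, 5.9]
gripper_width: 0.0006
time_s: 5.98
tcp_pos: [0.532, -0.0829, 0.0659]
eef_rot: [-180.0, -0.7, -177.5]
contact_force: [-21.1, 2.3, 13.9]
gripper_width: 0.0006
```

View pics/s4.png

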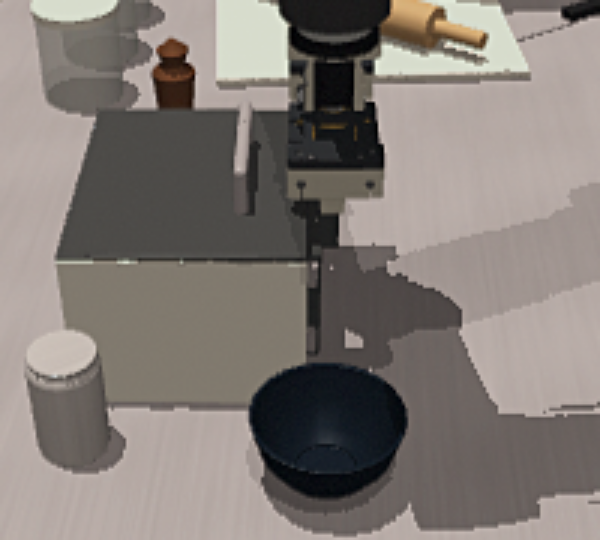

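```bash
python3 -m inch '0.008 0 0 0 0 0 0;0.03 0 0 0 0 0 0;0.035 0 -0.01 0 0 0 0;0 0 0 0 0 0 0;0 0 0 0 0 0 0'
python3 - <<'E'
from plant import r
import cv2
im=r.capture("side")[110:290,180:380];cv2.imwrite('pics/s5.png',cv2.resize(im[:,:,::-1],None,fx=3,fy=3))
w=r.capture("wrist");cv2.imwrite('pics/w5.png',w[:,:,::-1])
E
```

```text
time_s: 6.45
tcp_pos: [0.4654, -0.0854, 0.078]
eef_rot: [180.0, 0.2, -177.4]
contact_force: [1.4, 0.4, 0.3]
gripper_width: 0.0004
```

View pics/s5.png

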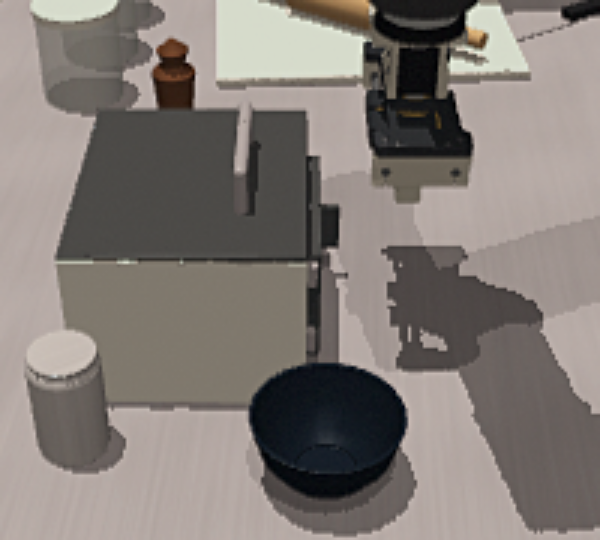

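View pics/w5.png

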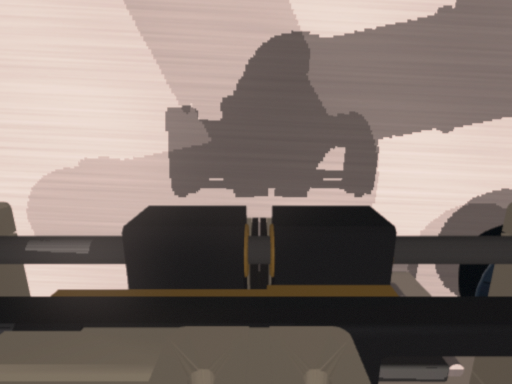

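```bash
python3 - <<'E'
from h import *
import cv2
p=(.6541,-.0418); a=.0445
for th in (0,.03,.06,.1):
  print(th,[((proj("side",rz(a)@[-.1-.16*np.sin(th)-o*np.cos(th),.08-.16*np.cos(th)+o*np.sin(th),.13]+[p[0],p[1],0])[0]+.5-[180,110])*3).round().tolist() for o in (0,.012)],
   [((proj("side",rz(a)@[-.1-.012,.08,z]+[p[0],p[1],0])[0]+.5-[180,110])*3).round().tolist() for z in (.13,.02)])
im=r.capture("side")[150:240,270:305];cv2.imwrite('pics/s6.png',cv2.resize(im[:,:,::-1],None,fx=6,fy=6,interpolation=cv2.INTER_NEAREST))
E
```

```text
0 [[308.0, 157.0], [321.0, 157.0]] [[324.0, 258.0], [321.0, 359.0]]
0.03 [[313.0, 157.0], [326.0, 157.0]] [[324.0, 258.0], [321.0, 359.0]]
0.06 [[318.0, 157.0], [331.0, 158.0]] [[324.0, 258.0], [321.0, 359.0]]
0.1 [[325.0, 158.0], [338.0, 158.0]] [[324.0, 258.0], [321.0, 359.0]]
```

View pics/s6.png

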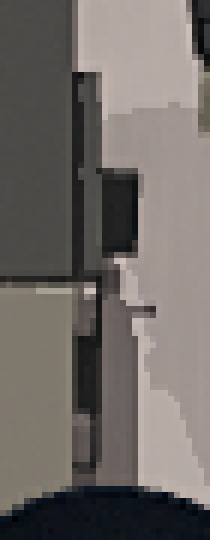

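The door's free edge sits at the shut position (outer edge at column 286.7, predicted 287 for 0 rad), and it stays there with the gripper clear. Next I go up, turn 90° and move over the handle.

```bash
python3 -m inch '0 0 -0.036 0 0 0 0.9;0 0 -0.036 0 0 -0.1208 0.9;0 0 -0.036 0 0 -0.1208 0.9;0 0 -0.036 0 0 -0.1208 0.9;0 0 -0.03 0 0 -0.1208 0.9;0 0 0 0 0 -0.1208 0.9;0 0 0 0 0 -0.1208 0.9;0 0 0 0 0 -0.1208 0.9;0 0 0 0 0 -0.1208 0.9;0 0 0 0 0 -0.1208 0.9;0 0 0 0 0 -0.1208 0.9;0 0 0 0 0 -0.1208 0.9;0 0 0 0 0 -0.1208 0.9;0 0 0 0 0 -0.1208 0.9;-0.009 -0.0365 0 0 0 0 0.9;-0.009 -0.0365 0 0 0 0 0.9;-0.009 -0.0365 0 0 0 0 0.9;-0.008 -0.036 0 0 0 0 0.9;0 0 0 0 0 0 0.9'
python3 - <<'E'
from h import *
import cv2
w=r.capture("wrist")[:,:,::-1].copy(); c=cam("wrist")
cv2.imwrite('pics/w7.png',w)
p=(.6541,-.0418); a=.0445
for q in [(-.045,55e-3,.194),(-.045,-55e-3,.194)]:
    print(proj("wrist",rz(a)@np.array(q)+[p[0],p[1],0]), proj("wrist",rz(a)@np.array(q)+[p[0],p[1],-.034]))
s=r.get_state();print(s['joints'],s['tcp_pos'],s['time_s'])
E
```

```text
time_s: 8.18
tcp_pos: [0.615, -0.0426, 0.2474]
eef_rot: [179.8, -0.1, -87.4]
contact_force: [-0.3, 0.7, -0.5]
gripper_width: 0.0786
[[262.85916604 252.74610881]] [[262.26905763 237.79449447]]
[[263.31336926 130.0352668 ]] [[262.61152337 128.28036346]]
[ 1.41686997e+01  1.32374377e+01 -2.02729350e+00 -1.09262791e-03
 -7.49716165e+01 -1.16271556e+01] [ 0.61249315 -0.04318128  0.24761792] 8.2333
```

View pics/w7.png

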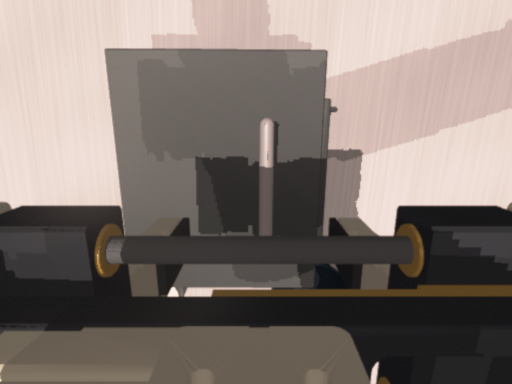

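```bash
python3 -m inch '0 0.003 0 0 0 0 0.9;0 0 0.02 0 0 0 0.9;0 0 0.02 0 0 0 0.9;0 0 0 0 0 0 0.9;0 0 0 0 0 0 0.9'
python3 - <<'E'
from h import *
import cv2
o=[]
T=r.get_state()['tcp_pos'];print(T,T[2]+.034)
for n in("side","scene"):
    im=r.capture(n)[:,:,::-1].copy()
    u=proj(n,T+[0,0,.034])[0].astype(int);x0,y0=u[0]-50,u[1]-50
    o.append(cv2.resize(im[y0:y0+100,x0:x0+100],None,fx=4,fy=4,interpolation=cv2.INTER_CUBIC))
cv2.imwrite('pics/h.png',np.hstack(o))
cv2.imwrite('pics/w8.png',r.capture("wrist")[:,:,::-1])
E
```

```text
time_s: 8.65
tcp_pos: [0.6056, -0.0447, 0.2108]
eef_rot: [179.9, -0.0, -87.5]
contact_force: [0.7, 0.2, 0.7]
gripper_width: 0.0789
[ 0.60561185 -0.04474168  0.21084517] 0.2448451748435151
```

View pics/h.png

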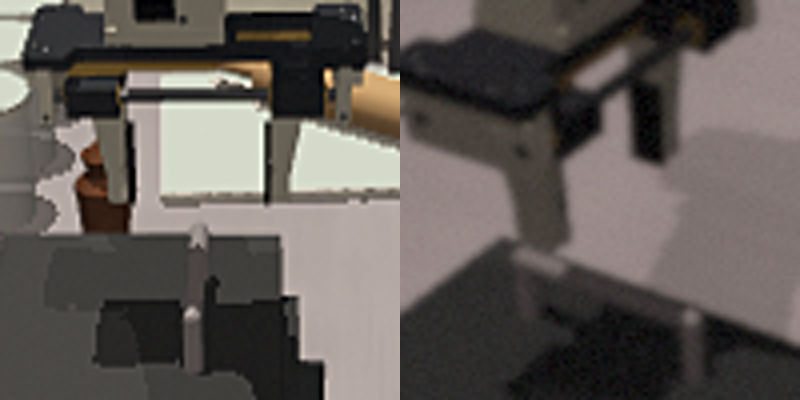

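View pics/w8.png

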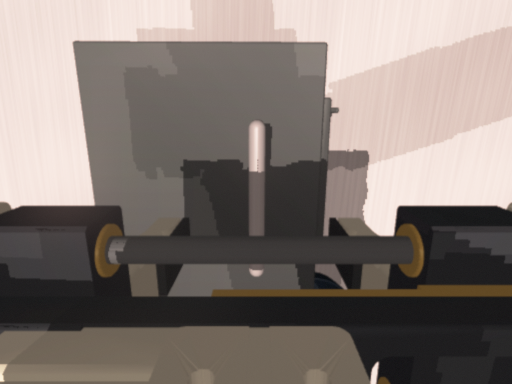

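```bash
python3 -m inch '0 0 0.02 0 0 0 0.9;0 0 0.02 0 0 0 0.9;0 0 0.02 0 0 0 0.9;0 0 0.009 0 0 0 0.9;0 0 0 0 0 0 0.9' 40
python3 - <<'E'
from h import *
import cv2
o=[]
T=r.get_state()['tcp_pos'];print(T,T[2]+.034)
for n in("side","scene"):
    im=r.capture(n)[:,:,::-1].copy()
    u=proj(n,T+[0,0,.034])[0].astype(int);x0,y0=u[0]-50,u[1]-50
    o.append(cv2.resize(im[y0:y0+100,x0:x0+100],None,fx=4,fy=4,interpolation=cv2.INTER_CUBIC))
cv2.imwrite('pics/h2.png',np.hstack(o))
E
```

```text
time_s: 9.22
tcp_pos: [0.6057, -0.0444, 0.1407]
eef_rot: [179.9, -0.0, -87.5]
contact_force: [-0.2, 0.9, -0.7]
gripper_width: 0.0786
[ 0.60566793 -0.04440652  0.14065607] 0.1746560733292927
```

View pics/h2.png

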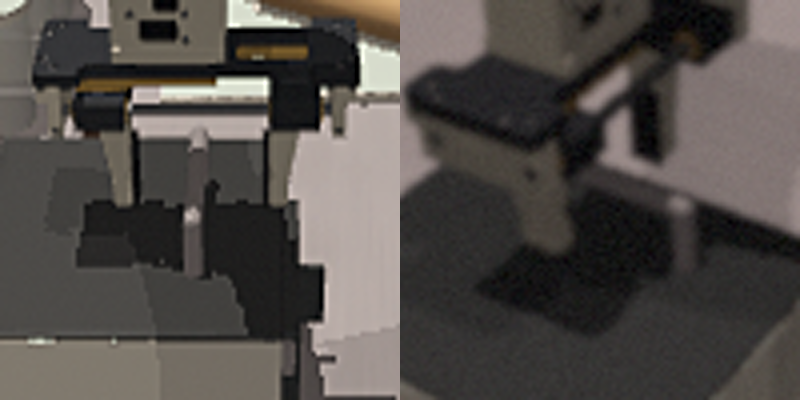

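The bar lies between the fingers, with the tips about 20 mm below it. Closing now.

```bash
python3 -m inch '0 0 0 0 0 0 0;0 0 0 0 0 0 0;0 0 0 0 0 0 0;0 0 0 0 0 0 0;0 0 0 0 0 0 0;0 0 0 0 0 0 0;0 0 0 0 0 0 0;0 0 0 0 0 0 0' 45
```

```text
time_s: 9.98
tcp_pos: [0.6066, -0.0443, 0.1418]
eef_rot: [180.0, -0.0, -87.5]
contact_force: [-0.7, 0.3, 0.0]
gripper_width: 0.0309
```

```bash
python3 -m inch '0 0 0 0 0 0 0;0 0 0 0 0 0 0;0 0 0 0 0 0 0;0 0 0 0 0 0 0;0 0 0 0 0 0 0;0 0 0 0 0 0 0' 45; python3 -c "
from plant import r;s=r.get_state();print(s['joints'])"
```

```text
time_s: 10.48
tcp_pos: [0.6092, -0.0441, 0.1419]
eef_rot: [-179.8, 0.0, -87.5]
contact_force: [8.9, -2.3, -5.8]
gripper_width: 0.0108
[ 1.41934155e+01  1.63777625e+01 -1.18843660e+01  5.21591243e-02
 -6.15016646e+01 -1.16936077e+01]
```

```bash
python3 - <<'E'
from h import *
c=r.camera_params("wrist"); T=np.array(r.get_state()['tcp_pos'])
R=np.array(c['R']); pos=-R.T@c['t']; d=np.array([0.60561185,-0.04474168,0.21084517])-T
p=(.6541,-.0418); a=.0445
for off in (0,.034):
    C['wrist']=dict(c,t=-R@(pos+d+[0,0,off]))
    P=[(-.045,55e-3,.194),(-.045,-55e-3,.194),(-.1,-.12,.156),(.1,-.12,.156)]
    print(off,proj("wrist",np.array([rz(a)@np.array(q)+[p[0],p[1],0] for q in P])).round(1).tolist())
print("obs bar (256,270),(257,124); lid corners front-right (327,43), rear-right (80,43)")
E
```

```text
0 [[255.1, 275.0], [254.6, 134.4], [326.3, 45.8], [68.1, 46.1]]
0.034 [[255.7, 255.3], [255.3, 131.7], [317.9, 54.6], [92.2, 54.8]]
obs bar (256,270),(257,124); lid corners front-right (327,43), rear-right (80,43)
```

```bash
python3 - <<'E'
import numpy as np
N=20;ph=np.radians(20)
def B(t): c,s=np.cos(t),np.sin(t); return np.array([-.145*c+.043*s,.145*s+.043*c])
def T(i):
    f=ph*i/N; return B(np.radians(50)*i/N)-.053*np.array([np.sin(f),np.cos(f)])
for i in range(N):
    f=ph*i/N; d=T(i+1)-T(i)
    print(i,"ty %.4f tz %.4f ax %.4f"%(d@[-np.cos(f),np.sin(f)],d@[-np.sin(f),-np.cos(f)],-ph/N))
E
```

```text
0 ty -0.0011 tz -0.0063 ax -0.0175
1 ty -0.0013 tz -0.0062 ax -0.0175
2 ty -0.0014 tz -0.0062 ax -0.0175
3 ty -0.0016 tz -0.0061 ax -0.0175
4 ty -0.0017 tz -0.0060 ax -0.0175
5 ty -0.0019 tz -0.0060 ax -0.0175
6 ty -0.0020 tz -0.0059 ax -0.0175
7 ty -0.0022 tz -0.0058 ax -0.0175
8 ty -0.0024 tz -0.0057 ax -0.0175
9 ty -0.0025 tz -0.0056 ax -0.0175
10 ty -0.0026 tz -0.0056 ax -0.0175
11 ty -0.0028 tz -0.0055 ax -0.0175
12 ty -0.0029 tz -0.0054 ax -0.0175
13 ty -0.0031 tz -0.0053 ax -0.0175
14 ty -0.0032 tz -0.0052 ax -0.0175
15 ty -0.0033 tz -0.0050 ax -0.0175
16 ty -0.0035 tz -0.0049 ax -0.0175
17 ty -0.0036 tz -0.0048 ax -0.0175
18 ty -0.0037 tz -0.0047 ax -0.0175
19 ty -0.0038 tz -0.0046 ax -0.0175
```

First quarter of the arc, then I check the forces. The first row also takes out the 3 mm offset from gripping.

```bash
python3 -m inch '0 -0.003 0 0 0 0 0;0 -0.0011 -0.0063 -0.0175 0 0 0;0 -0.0013 -0.0062 -0.0175 0 0 0;0 -0.0014 -0.0062 -0.0175 0 0 0;0 -0.0016 -0.0061 -0.0175 0 0 0;0 -0.0017 -0.006 -0.0175 0 0 0;0 0 0 0 0 0 0' 60
```

```text
time_s: 11.07
tcp_pos: [0.6161, -0.0439, 0.1711]
eef_rot: [174.6, -0.0, -87.5]
contact_force: [-3.8, -0.9, -6.1]
gripper_width: 0.0106
```

```bash
python3 -m inch '0 -0.0019 -0.006 -0.0175 0 0 0;0 -0.002 -0.0059 -0.0175 0 0 0;0 -0.0022 -0.0058 -0.0175 0 0 0;0 -0.0024 -0.0057 -0.0175 0 0 0;0 -0.0025 -0.0056 -0.0175 0 0 0;0 0 0 0 0 0 0' 60
python3 - <<'E'
from plant import r
import cv2
im=r.capture("side")[60:260,160:380];cv2.imwrite('pics/l1.png',cv2.resize(im[:,:,::-1],None,fx=3,fy=3))
E
```

```text
time_s: 11.57
tcp_pos: [0.6299, -0.0434, 0.199]
eef_rot: [169.6, -0.0, -87.5]
contact_force: [-9.4, -0.3, -1.3]
gripper_width: 0.0106
```

View pics/l1.png

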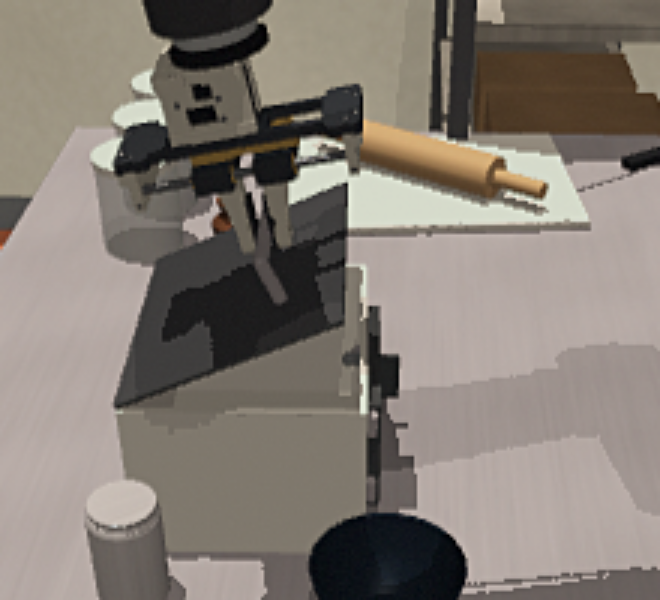

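The lid is about 25° open and held, and the door is still shut. I'll carry on.

```bash
python3 -m inch '0 -0.0026 -0.0056 -0.0175 0 0 0;0 -0.0027 -0.0055 -0.0175 0 0 0;0 -0.0028 -0.0054 -0.0175 0 0 0;0 -0.003 -0.0053 -0.0175 0 0 0;0 -0.0031 -0.0052 -0.0175 0 0 0;0 0 0 0 0 0 0' 60; python3 -m inch '0 -0.0033 -0.005 -0.0175 0 0 0;0 -0.0035 -0.0049 -0.0175 0 0 0;0 -0.0036 -0.0048 -0.0175 0 0 0;0 -0.0037 -0.0047 -0.0175 0 0 0;0 -0.0038 -0.0046 -0.0175 0 0 0;0 0 0 0 0 0 0;0 0 0 0 0 0 0;0 0 0 0 0 0 0'
python3 - <<'E'
from h import *
import cv2
im=r.capture("side")[30:230,160:380];cv2.imwrite('pics/l2.png',cv2.resize(im[:,:,::-1],None,fx=3,fy=3))
im=r.capture("scene")[40:240,100:350];cv2.imwrite('pics/l2s.png',cv2.resize(im[:,:,::-1],None,fx=3,fy=3))
p=(.6541,-.0418); a=.0445
for t in (42,46,50,54,58):
    q=np.radians(t);c,s=np.cos(q),np.sin(q)
    P=[(.1-.2*c+.006*s,y,.15+.2*s+.006*c) for y in (.12,-.12)]
    W=np.array([rz(a)@np.array(v)+[p[0],p[1],0] for v in P])
    print(t,((proj("side",W)+.5-[160,30])*3).round().tolist(),((proj("scene",W)+.5-[100,40])*3).round().tolist())
E
```

```text
time_s: 12.12
tcp_pos: [0.6496, -0.0427, 0.2231]
eef_rot: [164.6, -0.0, -87.5]
contact_force: [-9.6, -0.2, 3.2]
gripper_width: 0.0105
time_s: 12.78
tcp_pos: [0.6738, -0.0418, 0.2418]
eef_rot: [159.8, -0.1, -87.5]
contact_force: [-7.3, -1.2, 5.3]
gripper_width: 0.0103
42 [[295.0, 351.0], [307.0, 219.0]] [[500.0, 279.0], [199.0, 183.0]]
46 [[281.0, 339.0], [295.0, 209.0]] [[492.0, 272.0], [186.0, 176.0]]
50 [[265.0, 328.0], [283.0, 199.0]] [[483.0, 268.0], [173.0, 170.0]]
54 [[249.0, 317.0], [270.0, 190.0]] [[473.0, 264.0], [159.0, 166.0]]
58 [[231.0, 308.0], [256.0, 182.0]] [[462.0, 262.0], [145.0, 162.0]]
```

View pics/l2.png

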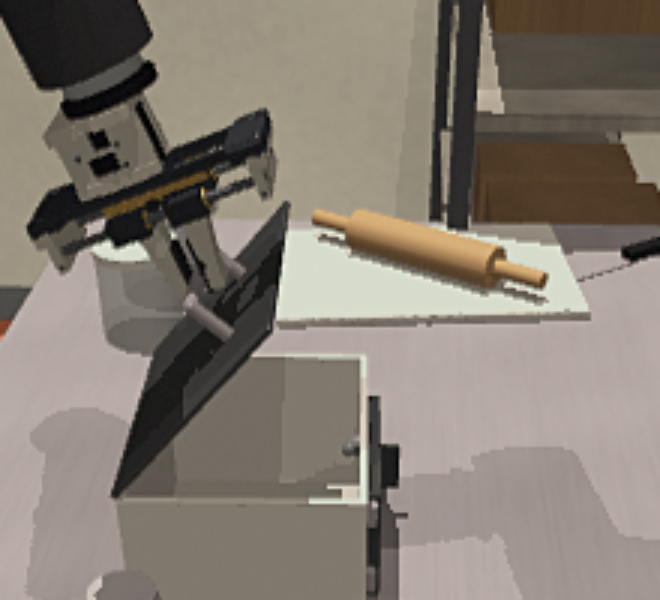

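View pics/l2s.png

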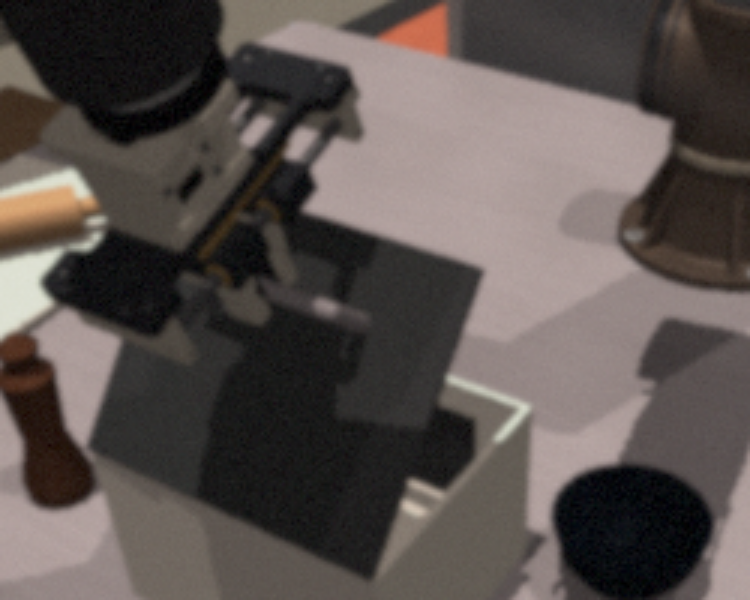

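The lid corners at (276,328) in the side view and (483,270) in the scene view fit 49–50°. The door edge is still at its shut pixels. I'll check it stays still, then hand in.

```bash
python3 -m inch '0 0 0 0 0 0 0;0 0 0 0 0 0 0;0 0 0 0 0 0 0;0 0 0 0 0 0 0;0 0 0 0 0 0 0;0 0 0 0 0 0 0;0 0 0 0 0 0 0;0 0 0 0 0 0 0;0 0 0 0 0 0 0;0 0 0 0 0 0 0;0 0 0 0 0 0 0;0 0 0 0 0 0 0'
python3 - <<'E'
from plant import r
import cv2,numpy as np
im=r.capture("side")[30:230,160:380][:,:,::-1]
old=cv2.resize(cv2.imread('pics/l2.png'),(220,200),interpolation=cv2.INTER_AREA)
d=np.abs(im.astype(int)-old).max(2);print("pixels changed>40:",(d>40).sum())
cv2.imwrite('pics/l3.png',cv2.resize(im,None,fx=3,fy=3))
s=r.get_state();print(s['time_s'],s['tcp_pos'],np.round(s['qd'],2),s['contact_force'])
E
```

```text
time_s: 13.88
tcp_pos: [0.6738, -0.0418, 0.2418]
eef_rot: [159.8, -0.0, -87.5]
contact_force: [-7.7, -0.8, 4.2]
gripper_width: 0.0106
pixels changed>40: 19
13.9333 [ 0.6738068  -0.04175527  0.24179116] [-0.01  0.03 -0.05 -0.    0.    0.05] [-7.14408039  0.08870801  4.73445246]
```

View pics/l3.png

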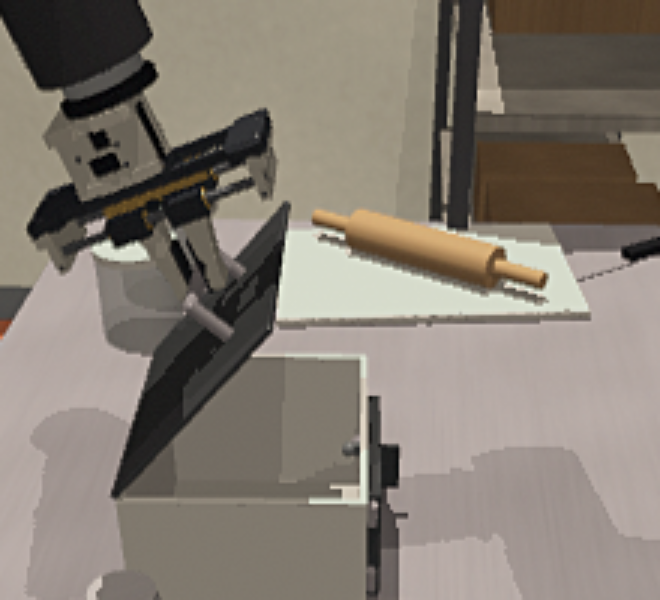

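The lid is steady, the door is still flat shut, and nothing else has moved.

```bash
python3 -c "
from plant import r;print(r.close_job())"
```

```text
the job is handed in; nothing more can be done
None
```

I pushed the front door shut onto its catch with the lid still down, then raised the lid by its bar handle. I handed the job in at about 14 s with the fingers still holding the lid at about 50°. No verdict came back.

**Last checks:**
- **Door:** in the side view its free edge sits at the pixels for 0 rad, both after I backed off from the push and again with the lid raised.
- **Lid:** its corners fit 49–50° in the side and scene views. About one second of waiting changed neither the TCP pose nor the picture.
- **Grip:** the fingers read 10–11 mm on the 12 mm bar, with about 9 N at the wrist.
- **Bowl, mill and shaker:** I kept clear of all three, and they looked undisturbed in the pictures; I did not measure their positions again at the end.

**What disagreed:** the real fingertips sit about 34 mm behind the reported TCP along the tool. Because of this, the first push passed over the door without touching it. I measured the offset in two cameras and corrected for it. During the door push the wrist also read about 14 N upward along with the 21 N push; I did not find out why.

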